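Press the lid onto the jam jar

TASK

Stand the red jam jar in the tray of the screw press and slide the tray fully home under the screw. Then wind the crank down until the rubber pad just meets the lid, add a quarter of a turn more (never as much as 0.4 of a turn, or the jar cracks), and leave it clamped with the crank where it is, the honey jar undisturbed.

Things in the scene. Friction and masses are not known exactly. Their poses are not given: they have to be found in the camera images.
- jam_mid (a point): Jam jar, loose: upright cylinder 56 mm in diameter, 75 mm tall (57 mm across the lid), red with a white lid (top 15 mm), about 0.3 kg. This point is its centre, half-way up (37.5 mm above its foot). It stands on the table, to the left or to the right; the same-sized amber honey jar in the other place is not wanted.
- jam: The same jam jar; this origin is the centre of its underside.
- honey_mid (a point): Honey jar, a bystander: same size as the jam jar, amber with a brass lid; centre, half-way up.
- press: Red C-framed jar press fixed on a wooden board 450 x 130 mm. Origin on the table, straight under the vertical screw; z up. The column stands to its +x (near face 65 mm from the screw), the tray comes out to its -x. The head is 188 to 224 mm above the table and reaches 33 mm round the screw, which carries a round rubber pad, 46 mm in diameter, at its foot.
- tray: Aluminium sliding tray, 240 x 98 x 10 mm. Origin at the centre of the round seat on its upper face, 30 mm above the table; axes parallel to the press's. The seat's rim is 64 mm in inner diameter, 8 mm high, 5 mm thick. Fully home (a hard stop) the origin lies straight over the press's origin; it starts 130 to 150 mm out to the press's -x. About 2 N of friction.
- tray_post (a point): Upright post to push the tray by: 18 mm in diameter with a black cap 22 mm in diameter, 64 mm tall from the tray's face, 165 mm from the centre of the seat towards the press's -x. This point is on its axis, 40 mm above the tray's face, 70 mm above the table.
- crank_axis (a point): Point on the crank's upright axis, 270 mm above the table, level with crank_grip. Clockwise from above lowers the pad, 24 mm a turn; the crank's height is fixed. Contact comes 0.4 to 1.35 turns from the start; where is not measured (the pad's setting on the screw varies by several mm) and must be felt. The screw stays where it is left.
- crank_grip (a point): Middle of the crank's upright black knob, 22 mm in diameter, 48 mm tall (heights 245 to 293 mm), free on its pin 55 mm from crank_axis. Winding free takes about 8 N along the circle at the knob (less is felt when paused); as the sprung pad meets the lid this jumps by 4 to 6 N, then climbs by about 2 N more over a quarter turn. The screw's top (20 mm thick, on the axis) stays below 250 mm.
Mind the look-alikes: they are no part of the job. What is shaped like the jam but blue or green is not meant.

How it is judged:
By the outcome, as a careful person would: the job done as asked, in the order asked, and still so for the second after the job is handed in, with the robot touching nothing.
It also fails if it takes over 72 s, if anything falls off the work surface, if the arm or the gripper's body presses on something with over 40 N, if the wrist force passes 120 N, or if a joint passes its speed limit or range.

ROBOT

A 6-joint arm with a two-finger parallel gripper is mounted at the origin on the work surface. World frame = base frame: x ahead of the robot, y to its left, z up, the work surface at z = 0. Lengths are in m, angles in rad, forces in N, time in s.
With the tool pointing down it reaches from about 0.35 to 0.725 m from the base axis. Payload 6 kg.
Tool frame: the origin (TCP) lies midway between the tips of the shut fingers; the grasp point (between the pads) lies 19 mm behind it; z points along the fingers, y is the line along which they close (so a half turn about z gives the same grasp; the last joint's range is limited). The gripper opens to 85 mm and grips with 20 to 120 N. Pads are 22 mm wide; open, the fingers measure 114 mm over their backs; the gripper's body (76 mm by 85 mm) begins 54 mm behind the grasp point. The pads swing forward as they close: fully open they stand 13 mm farther back than shut.
Start: joints at [0.334, 0.04, 0.085, 0, -1.615, -0.334], TCP at [0.6, 0, 0.231] pointing down, gripper open.
Joint ranges: [-2.56, 2.56], [-1.29, 2.01], [-1.08, 1.49], [-3.29, 1.98], [-2.81, -0.18], [-2.99, 2.99]. Speed limits (rad/s): [2.57, 2.57, 3.01, 3.14, 3.14, 3.14].

INTERFACE

Orientations are given as a 3x3 rotation matrix whose columns are the frame's x, y, z axes.
In Python, from bench import bot gives the robot as it stands. The module is installed in compiled form; this text tells all that it offers.
- The arm moves only by the tool servo_tool, never from a script. Its argument "steps" is a list of rows, each a list of 7 numbers: the shift along the tool's x, y, z in units of 0.2 m (1.0 is 0.2 m), then the turn, a rotation vector about the tool's x, y, z in units of 2 pi rad (1.0 is 2 pi rad), then the opening, from 0 (shut) to 1 (fully open). In form: [[dx, dy, dz, ax, ay, az, jaw], ...]. A call has 1 to 5 rows; each row shifts and turns the commanded pose from where the row before left it, along the tool's axes as they then stand; what a row does not reach is not made up. A row lasts 1/12 s, in which the tool goes at most 41.7 mm and 7.16 degrees, less where a joint would pass 70% of its speed; a pose out of reach is approached as far as the arm can. A call with a number of a shift or a turn outside -1 to 1 is refused whole. A call with a gripper value outside its range is refused whole. The fingers move at their own pace and stop on an object; "force" is the grip in N (left out, the last holds). Time passes only in rows, so rows that do not move let the fingers close. It gives the time, the measured TCP pose, the force, the opening and the grip force at its end, in the units of the state.
- bot.get_state(): the state, without advancing time (a new reading comes with each control period).
- bot.capture(name): name is "scene" or "side" or "wrist"; returns (picture, depth): 420x560x3 uint8, red, green, blue; 420x560 float32, m along the optical axis (not along the pixel's ray), 0 where there is no reading.
- bot.camera_params(name): a dict with "fx", "fy", "cx", "cy" (pixels), "rvec" (rotation vector, rad) and "tvec" (3), from world to camera coordinates, as OpenCV has them. Camera axes: x right, y down, z forward; pixel columns grow to the right and rows downward; lengths in m; the calibration is good to about 2 mm. The wrist camera is an equidistant fisheye: a pixel r from the principal point sees the ray r / f radians off the axis. A picture is of the moment at which its call begins: read the wrist's pose just before it. camera_params takes no time and is no camera call; for the wrist camera it gives the pose at the moment of the call.
- bot.finish_job(): hands the job in; it is judged then, once.
Trained networks look in the newest picture that a camera, given by its name, has taken for a name from the list of things; names that differ only in an ending like _2 or _b are one class to them, and where a whole thing is asked for, a point or a joint stands for the part that bears it (a point fixed in the world has none). Each returns a list of dicts, best first, with "score" (0 to 1); they miss things now and then, are a little off and sometimes report something else, mostly with a low value. They report only what shows in the picture. A call takes as long as a camera call. They do not tell look-alikes from the thing itself.
- bot.look_for(camera, target): "centre" ([x, y, z] in m, in the coordinates of the camera as it stood for that picture, good to about 4 mm: the middle of the surface that is visible of it).
- bot.spot_point(camera, target): "centre" ([x, y, z] in m, in the coordinates of the camera as it stood for that picture, good to about 4 mm: a listed point, or the origin of a listed thing).
The state is a dict: "time_s": time; "joint_positions": joint angles; "qd": joint speeds; "tau": joint torques, N m; "ee_pos": TCP position; "tool_rot": TCP orientation; "force": force on the tool from outside, world axes, zero at the start; "moment": the same for the moment, N m; "width": finger opening in m; "grasp_force": force on a finger pad.
Only numpy, scipy, OpenCV 4.12 (cv2) and the standard library are available. Lean on these libraries where they do the work, as an engineer would, in place of code of your own. Each camera call takes 0.05 s, during which the arm holds its last target. There are 200 camera calls.

## Working session

There is one attempt and no reset: what is moved stays moved. The work goes in short steps, Python scripts to look and compute and a tool call to move; the robot and the scene stay as the last step left them, time stands still between calls to the robot, and variables do not carry over. Pictures are saved under pics/ and viewed, at most 10 in all, crops included, and the job is handed in when it is done.

Besides the shell and the picture viewer there is one more tool, called after "Request:" in YAML: its name, and indented under it one key for each argument. servo_tool: Moves the arm, as the interface text tells. Its arguments: {"type":"object","properties":{"steps":{"type":"array","items":{"type":"array","items":{"type":"number"}}},"force":{"type":"number"}},"required":["steps"]}

```bash
mkdir -p pics
cat > h.py <<'E'
import numpy as np, cv2
from bench import bot
def w(cam,p):
    c=bot.camera_params(cam); R=cv2.Rodrigues(np.array(c["rvec"],float))[0]
    return R.T@(np.array(p,float)-np.array(c["tvec"],float).ravel())
def px(cam,p):
    c=bot.camera_params(cam); R=cv2.Rodrigues(np.array(c["rvec"],float))[0]
    q=R@np.array(p)+np.array(c["tvec"]).ravel(); return c["fx"]*q[0]/q[2]+c["cx"],c["fy"]*q[1]/q[2]+c["cy"]
E
python3 - <<'E'
from h import *
np.set_printoptions(precision=4,suppress=True)
ims=[]
for cam in("scene","side"):
    im,d=bot.capture(cam); cv2.imwrite(f"pics/{cam}0.png",im[:,:,::-1])
    for t in("jam_mid","honey_mid","press","tray","tray_post","crank_axis","crank_grip"):
        for r in bot.spot_point(cam,t)[:3]:
            print(cam,t,round(r["score"],2),w(cam,r["centre"]),np.round(px(cam,w(cam,r["centre"]))) )
print(bot.get_state())
E
```

```text
scene jam_mid 0.89 [ 0.3987 -0.3073  0.0369] [182. 264.]
scene jam_mid 0.78 [ 0.4986 -0.4573  0.0376] [146. 323.]
scene jam_mid 0.77 [ 0.4925 -0.3661  0.041 ] [178. 300.]
scene honey_mid 0.52 [0.4788 0.3622 0.0384] [375. 175.]
scene press 0.59 [ 0.5539  0.142  -0.0015] [340. 229.]
scene press 0.52 [0.6074 0.1376 0.2704] [364. 177.]
scene tray 0.59 [ 0.5511 -0.001   0.0274] [303. 247.]
scene tray_post 0.66 [ 0.5474 -0.1634  0.0687] [254. 268.]
scene crank_axis 0.79 [0.5548 0.1387 0.2723] [350. 164.]
scene crank_grip 0.55 [0.6104 0.1346 0.2689] [364. 179.]
side jam_mid 0.89 [ 0.4918 -0.3629  0.0381] [303. 190.]
side jam_mid 0.84 [ 0.3986 -0.3079  0.036 ] [326. 202.]
side jam_mid 0.74 [ 0.4986 -0.4568  0.0393] [306. 178.]
side honey_mid 0.79 [0.479  0.3599 0.0343] [246. 346.]
side press 0.77 [0.5521 0.138  0.0009] [247. 286.]
side tray 0.58 [0.5513 0.0018 0.0312] [260. 249.]
side tray_post 0.72 [ 0.5523 -0.161   0.0703] [273. 210.]
side crank_grip 0.76 [0.6123 0.1337 0.2726] [220. 203.]
{'time_s': 0.8, 'joint_positions': array([ 0.3337,  0.0402,  0.0848, -0.    , -1.6155, -0.3337]), 'qd': array([-0.0007, -0.0016,  0.0007, -0.0003,  0.0017, -0.0001]), 'tau': array([  0.0016, -36.7884,  34.7437,   6.9332,  -0.0007,  -0.    ]), 'ee_pos': array([0.6   , 0.    , 0.2313]), 'tool_rot': array([[ 0.    , -1.    , -0.0001],
       [-1.    , -0.    ,  0.    ],
       [-0.    ,  0.0001, -1.    ]]), 'force': array([-0.5078, -0.0063,  0.365 ]), 'moment': array([-0.0361, -0.0061,  0.0814]), 'grasp_force': 0.0, 'width': 0.08541516789494469}
```

View pics/scene0.png

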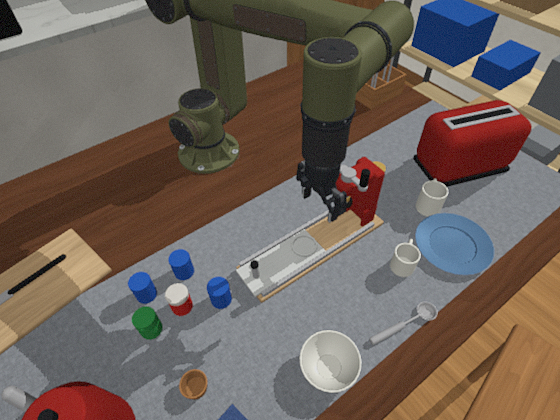

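View pics/side0.png

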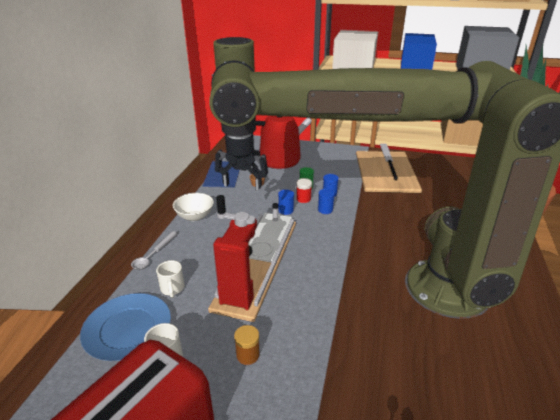

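Scene: the red jar with the white lid is at (178,300), at about world (0.492,-0.365), ringed by blue jars (143,288), (182,264), (219,293) and a green one (147,323). The press is at (360,190), and the tray post's black cap is at (254,266). In the side view the honey jar (247,345) stands alone by the press. Next I measure the neighbours and the press's yaw.

```bash
cat >> h.py <<'E'
def cloud(cam):
    im,d=bot.capture(cam); c=bot.camera_params(cam)
    v,u=np.mgrid[:420,:560]; P=np.stack([(u-c["cx"])/c["fx"]*d,(v-c["cy"])/c["fy"]*d,d],-1).reshape(-1,3)
    R=cv2.Rodrigues(np.array(c["rvec"],float))[0]; W=((P-np.array(c["tvec"]).ravel())@R).reshape(420,560,3)
    W[d==0]=9; return im,W
E
python3 - <<'E'
from h import *
from scipy import ndimage as nd
np.set_printoptions(precision=4,suppress=True)
for cam in("scene","side"):
    im,W=cloud(cam); hsv=cv2.cvtColor(im,cv2.COLOR_RGB2HSV)
    top=(W[...,2]>.068)&(W[...,2]<.082)&(abs(W[...,1]+.37)<.2)&(W[...,0]>.3)&(W[...,0]<.65)
    l,n=nd.label(top)
    for i in range(1,n+1):
        q=W[l==i]
        if len(q)>60: print(cam,len(q),cv2.minEnclosingCircle(q[:,:2].astype(np.float32)),np.median(q,0),np.median(im[l==i],0),(q.max(0)+q.min(0))/2)
    cap=(abs(W[...,0]-.55)<.03)&(abs(W[...,1]+.16)<.03)&(W[...,2]>.088)&(W[...,2]<.1)
    if cap.any(): q=W[cap]; print(cam,"cap",len(q),(q.max(0)+q.min(0))/2)
    # tray faces: edges of tray
    tr=(abs(W[...,2]-.030)<.004)&(W[...,1]<-.03)&(W[...,1]>-.2)&(abs(W[...,0]-.55)<.08)
    q=W[tr]
    if len(q)>100:
        for y in np.arange(-.16,-.03,.02):
            s=q[abs(q[:,1]-y)<.01]
            if len(s)>5: print(cam,round(y,2),s[:,0].min(),s[:,0].max(),(s[:,0].min()+s[:,0].max())/2)
    k=(abs(W[...,0]-.61)<.025)&(abs(W[...,1]-.135)<.025)&(W[...,2]>.287)&(W[...,2]<.3)
    if k.any(): q=W[k]; print(cam,"knob",len(q),(q.max(0)+q.min(0))/2)
    for t in ("tray_post","crank_grip","crank_axis","press"):
        for r in bot.spot_point(cam,t)[:1]: print(cam,t,r["score"],w(cam,r["centre"]))
E
```

```text
scene 317 ((0.4008405804634094, -0.3075501620769501), 0.028891947120428085) [ 0.4029 -0.3086  0.0756] [ 42.  91. 176.] [ 0.4017 -0.308   0.0742]
scene 361 ((0.401856005191803, -0.42142459750175476), 0.02961801365017891) [ 0.4045 -0.4228  0.0753] [ 42.  90. 175.] [ 0.403  -0.4224  0.0744]
scene 372 ((0.5379859805107117, -0.26887184381484985), 0.02879909612238407) [ 0.5397 -0.2697  0.0756] [ 38.   86.5 167.5] [ 0.5379 -0.2687  0.0741]
scene 379 ((0.4918888211250305, -0.3619630038738251), 0.029628921300172806) [ 0.494  -0.3618  0.0755] [204. 201. 194.] [ 0.4919 -0.3619  0.0746]
scene 435 ((0.5009216070175171, -0.4548521637916565), 0.0299709290266037) [ 0.5031 -0.4543  0.0753] [ 40. 111.  55.] [ 0.5009 -0.4542  0.0745]
scene cap 51 [ 0.5485 -0.1623  0.0925]
scene -0.16 0.48596006653436435 0.6092340706868816 0.547597068610623
scene -0.14 0.4870919761817314 0.6102090611831481 0.5486505186824397
scene -0.12 0.4866522115054001 0.61050841027369 0.5485803108895451
scene -0.1 0.4877211491279004 0.6113812358578499 0.5495511924928751
scene -0.08 0.48804799324890014 0.6116668160433065 0.5498574046
[... 1115 characters left out ...]
.1626  0.0916]
side -0.16 0.4875855790454872 0.609047287947487 0.5483164334964871
side -0.14 0.48800538489398093 0.6099686695587374 0.5489870272263592
side -0.12 0.4892303765629735 0.6002513123706343 0.5447408444668039
side -0.1 0.4888783343922998 0.5977965646321719 0.5433374495122358
side -0.08 0.4895921432962784 0.5951340230648109 0.5423630831805446
side -0.06 0.49003722208178585 0.5925957644073075 0.5413164932445467
side -0.04 0.49041298791824134 0.5987990516669538 0.5446060197925976
side knob 42 [0.61   0.1392 0.2908]
side tray_post 0.79 [ 0.5488 -0.1635  0.0703]
side crank_grip 0.66 [0.6121 0.1356 0.2703]
side crank_axis 0.89 [0.552  0.1403 0.2659]
side press 0.82 [0.553  0.1376 0.001 ]
```

Request:
servo_tool:
  steps:
    - [0.18,0.054,0,0,0,0,1]
    - [0.18,0.054,0,0,0,0,1]
    - [0.18,0.054,0,0,0,0,1]
    - [0.18,0.054,0,0,0,0,1]
    - [0.18,0.054,0,0,0,0,1]

```text
time_s: 1.72
ee_pos: [0.5453, -0.1814, 0.2315]
tool_rot: [[0.001, -1.0, 0.0], [-1.0, -0.001, -0.0], [0.0, -0.0, -1.0]]
force: [0.9, -0.1, -0.2]
width: 0.0855
grasp_force: 0.0
```

Request:
servo_tool:
  steps:
    - [0.18,0.054,0.05,0,0,0,1]
    - [0.18,0.054,0.05,0,0,0,1]
    - [0.18,0.054,0.05,0,0,0,1]
    - [0.18,0.054,0.05,0,0,0,1]
    - [0.18,0.054,0.05,0,0,0,1]

```text
time_s: 2.13
ee_pos: [0.4912, -0.3616, 0.1811]
tool_rot: [[0.0, -1.0, 0.0], [-1.0, -0.0, -0.0], [0.0, -0.0, -1.0]]
force: [0.4, -0.6, -0.2]
width: 0.0849
grasp_force: 0.0
```

Request:
servo_tool:
  steps:
    - [0,0,0,0,0,0,1]
    - [0,0,0,0,0,0,1]
    - [0,0,0,0,0,0,1]

```text
time_s: 2.38
ee_pos: [0.4919, -0.3601, 0.1814]
tool_rot: [[-0.001, -1.0, -0.0], [-1.0, 0.001, -0.0], [0.0, 0.0, -1.0]]
force: [0.1, 0.1, -0.7]
width: 0.0856
grasp_force: 0.0
```

Run:
```python
from h import *
im,d=bot.capture("wrist"); cv2.imwrite("pics/w1.png",im[:,:,::-1])
for r in bot.spot_point("wrist","jam_mid")[:4]: print(round(r["score"],2),w("wrist",r["centre"]))
```

```text
0.89 [ 0.40200507 -0.30781696  0.03665137]
0.69 [ 0.53936403 -0.2695344   0.03437453]
```

View pics/w1.png

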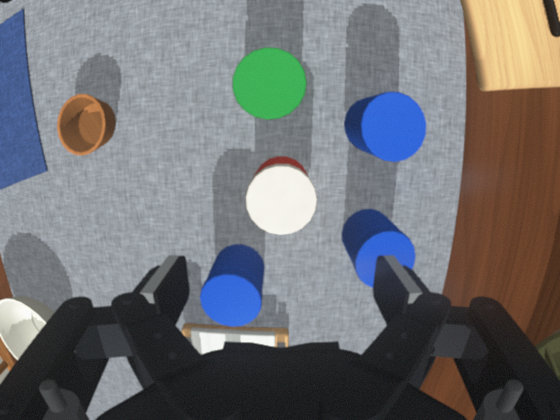

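Wrist: the jam's white lid is at (281,200), on the midline between the fingers, and the nearest blue jar (232,285) clears the finger line. Going down.

Request:
servo_tool:
  steps:
    - [0.01,0,0.15,0,0,0,1]
    - [0,0,0.15,0,0,0,1]
    - [0,0,0.15,0,0,0,1]
    - [0,0,0.15,0,0,0,1]
    - [0,0,0.15,0,0,0,1]

```text
time_s: 2.9
ee_pos: [0.4929, -0.3608, 0.0308]
tool_rot: [[0.002, -1.0, 0.002], [-1.0, -0.002, -0.001], [0.001, -0.002, -1.0]]
force: [-0.0, -0.3, 0.5]
width: 0.0854
grasp_force: 0.0
```

Request:
servo_tool:
  force: 40
  steps:
    - [0,0,0.02,0,0,0,1]
    - [0,0,0,0,0,0,0]
    - [0,0,0,0,0,0,0]
    - [0,0,0,0,0,0,0]
    - [0,0,0,0,0,0,0]

```text
time_s: 3.32
ee_pos: [0.4934, -0.3625, 0.0305]
tool_rot: [[0.001, -1.0, 0.004], [-1.0, -0.001, -0.002], [0.002, -0.004, -1.0]]
force: [-1.2, 0.7, 6.1]
width: 0.0556
grasp_force: 42.5
```

Request:
servo_tool:
  steps:
    - [0,0,0,0,0,0,0]
    - [0,0,0,0,0,0,0]
    - [0,0,0,0,0,0,0]
    - [0,0,0,0,0,0,0]

```text
time_s: 3.65
ee_pos: [0.4934, -0.3626, 0.0304]
tool_rot: [[0.0, -1.0, 0.004], [-1.0, -0.0, -0.002], [0.002, -0.004, -1.0]]
force: [-1.2, 2.2, 6.5]
width: 0.0556
grasp_force: 42.5
```

Request:
servo_tool:
  steps:
    - [0,0,-0.1,0,0,0,0]
    - [0,0,-0.15,0,0,0,0]
    - [0,0,-0.15,0,0,0,0]
    - [0,0,-0.15,0,0,0,0]
    - [0,0,0,0,0,0,0]

```text
time_s: 4.07
ee_pos: [0.4945, -0.3638, 0.1459]
tool_rot: [[0.0, -1.0, 0.01], [-1.0, -0.0, -0.006], [0.006, -0.01, -1.0]]
force: [0.8, -1.4, -1.9]
width: 0.0559
grasp_force: 44.4
```

Run:
```python
from h import *
from scipy.optimize import least_squares
np.set_printoptions(precision=4,suppress=True)
for cam in("scene","side"):
    im,W=cloud(cam)
    for t in("tray","jam_mid","tray_post"):
        for r in bot.spot_point(cam,t)[:1]: print(cam,t,round(r["score"],2),w(cam,r["centre"]))
    m=(abs(W[...,2]-.0385)<.003)&(np.hypot(W[...,0]-.5515,W[...,1]-.002)<.05); q=W[m]
    if len(q)>15:
        f=least_squares(lambda p:np.hypot(q[:,0]-p[0],q[:,1]-p[1])-.0345,[.5515,.002],loss="soft_l1",f_scale=.002); print(cam,"rim",len(q),f.x)
    x,y=map(int,px(cam,[.55,.002,.035])); c=im[y-50:y+50,x-70:x+70]
    cv2.imwrite(f"pics/c_{cam}.png",cv2.resize(c[:,:,::-1],None,fx=4,fy=4)); print(x,y)
a,b=[cv2.imread(f"pics/c_{c}.png") for c in("scene","side")]
cv2.imwrite("pics/c.png",cv2.resize(np.vstack([a,b]),(420,600)))
```

```text
scene tray 0.9 [ 0.5494 -0.0004  0.0293]
scene jam_mid 0.96 [ 0.5371 -0.2701  0.0384]
scene tray_post 0.66 [ 0.5481 -0.1634  0.0703]
scene rim 116 [0.5523 0.0026]
303 244
side tray 0.81 [0.5572 0.0009 0.0284]
side jam_mid 0.88 [ 0.5407 -0.2754  0.0357]
side tray_post 0.82 [ 0.5502 -0.1627  0.0699]
side rim 62 [0.5519 0.0025]
260 248
```

View pics/c.png

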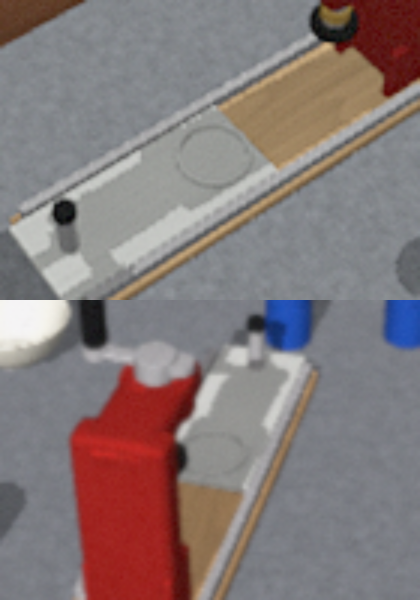

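The rim fits from both cameras agree: the seat is at (0.552, 0.0025), 165 mm from the post at (0.5485,-0.1625). The crop shows the empty seat (213,155) and the post (64,215). Carrying the jar over.

Request:
servo_tool:
  steps:
    - [-0.1,-0.016,0,0,0,0,0]
    - [-0.19,-0.03,0,0,0,0,0]
    - [-0.19,-0.03,0,0,0,0,0]
    - [-0.19,-0.03,0,0,0,0,0]
    - [-0.19,-0.03,0,0,0,0,0]

```text
time_s: 4.88
ee_pos: [0.5188, -0.1884, 0.1366]
tool_rot: [[-0.001, -1.0, -0.001], [-1.0, 0.001, 0.0], [-0.0, 0.001, -1.0]]
force: [1.5, 0.1, -2.9]
width: 0.0556
grasp_force: 44.2
```

Request:
servo_tool:
  steps:
    - [-0.19,-0.03,0,0,0,0,0]
    - [-0.19,-0.03,0,0,0,0,0]
    - [-0.19,-0.03,0,0,0,0,0]
    - [-0.19,-0.03,0,0,0,0,0]
    - [-0.19,-0.03,0,0,0,0,0]

```text
time_s: 5.3
ee_pos: [0.5489, 0.0019, 0.1369]
tool_rot: [[0.0, -1.0, -0.0], [-1.0, -0.0, -0.0], [0.0, 0.0, -1.0]]
force: [0.5, -0.7, -4.3]
width: 0.0556
grasp_force: 44.2
```

Request:
servo_tool:
  steps:
    - [-0.02,0,0.05,0,0,0,0]
    - [0,0,0.05,0,0,0,0]
    - [0,0,0.05,0,0,0,0]
    - [0,0,0,0,0,0,0]
    - [0,0,0,0,0,0,0]

```text
time_s: 5.72
ee_pos: [0.5484, 0.0026, 0.1061]
tool_rot: [[-0.002, -1.0, -0.002], [-1.0, 0.002, -0.001], [0.001, 0.002, -1.0]]
force: [0.8, -0.3, -2.6]
width: 0.056
grasp_force: 44.1
```

Request:
servo_tool:
  steps:
    - [0,-0.018,0,0,0,0,0]
    - [0,0,0.06,0,0,0,0]
    - [0,0,0.06,0,0,0,0]
    - [0,0,0.04,0,0,0,0]
    - [0,0,0,0,0,0,0]

```text
time_s: 6.13
ee_pos: [0.551, 0.0036, 0.0717]
tool_rot: [[-0.001, -1.0, -0.005], [-1.0, 0.001, -0.001], [0.001, 0.005, -1.0]]
force: [-0.1, -1.1, -3.9]
width: 0.0561
grasp_force: 44.2
```

Request:
servo_tool:
  steps:
    - [0,0,0.02,0,0,0,0]
    - [0,0,0.02,0,0,0,0]
    - [0,0,0.01,0,0,0,0]
    - [0,0,0,0,0,0,0]

```text
time_s: 6.47
ee_pos: [0.5526, 0.004, 0.0648]
tool_rot: [[0.0, -1.0, -0.001], [-1.0, -0.0, -0.0], [0.0, 0.001, -1.0]]
force: [0.2, -0.1, -4.1]
width: 0.0559
grasp_force: 44.2
```

Request:
servo_tool:
  steps:
    - [0.005,0,0.01,0,0,0,0]
    - [0,0,0.01,0,0,0,0]
    - [0,0,0.005,0,0,0,0]
    - [0,0,0,0,0,0,0]
    - [0,0,0,0,0,0,0]

```text
time_s: 6.88
ee_pos: [0.5529, 0.003, 0.0607]
tool_rot: [[0.0, -1.0, 0.0], [-1.0, -0.0, -0.0], [0.0, -0.0, -1.0]]
force: [-1.7, 0.3, -0.8]
width: 0.0558
grasp_force: 44.2
```

The jar sits at the seat's level (z 0.0607) with its weight off the wrist. Releasing it and rising.

Request:
servo_tool:
  steps:
    - [0,0,0.005,0,0,0,0]
    - [0,0,0,0,0,0,1]
    - [0,0,0,0,0,0,1]
    - [0,0,0,0,0,0,1]
    - [0,0,0,0,0,0,1]

```text
time_s: 7.3
ee_pos: [0.553, 0.003, 0.0594]
tool_rot: [[-0.0, -1.0, 0.0], [-1.0, 0.0, -0.0], [0.0, -0.0, -1.0]]
force: [-0.6, -0.8, -0.1]
width: 0.0854
grasp_force: 0.0
```

Request:
servo_tool:
  steps:
    - [0,0,-0.1,0,0,0,1]
    - [0,0,-0.15,0,0,0,1]
    - [0,0,-0.15,0,0,0,1]
    - [0.1,0,-0.05,0,0,0,1]
    - [0.19,0,0,0,0,0,1]

```text
time_s: 7.72
ee_pos: [0.5549, -0.0534, 0.1537]
tool_rot: [[0.004, -1.0, 0.007], [-1.0, -0.004, 0.001], [-0.001, -0.007, -1.0]]
force: [1.0, -1.0, 0.7]
width: 0.0856
grasp_force: 0.0
```

Request:
servo_tool:
  steps:
    - [0.19,0.0,0,0,0,0,1]
    - [0.19,0.0,0,0,0,0,1]
    - [0.155,0.01,0,0,0,0,1]
    - [0,0,0,0,0,0,1]
    - [0,0,0,0,0,0,1]

```text
time_s: 8.13
ee_pos: [0.5505, -0.1636, 0.149]
tool_rot: [[-0.003, -1.0, -0.0], [-1.0, 0.003, -0.0], [0.0, 0.0, -1.0]]
force: [-0.9, 0.4, 0.6]
width: 0.0852
grasp_force: 0.0
```

Run:
```python
from h import *
np.set_printoptions(precision=4,suppress=True)
im0=[]
for cam in("scene","side"):
    im,W=cloud(cam)
    top=(abs(W[...,2]-.105)<.006)&(np.hypot(W[...,0]-.552,W[...,1]-.0025)<.045); q=W[top]
    if len(q)>30: print(cam,len(q),cv2.minEnclosingCircle(q[:,:2].astype(np.float32)),np.median(q,0))
    x,y=map(int,px(cam,[.55,-.05,.07])); im0.append(cv2.resize(im[y-75:y+75,x-100:x+100],(400,300)))
cv2.imwrite("pics/p.png",np.vstack(im0)[:,:,::-1])
```

```text
scene 298 ((0.5515294075012207, 0.002900071442127228), 0.029060274362564087) [0.553  0.0021 0.1053]
side 143 ((0.5524312257766724, 0.002686011604964733), 0.03168535232543945) [0.5456 0.0051 0.1043]
```

View pics/p.png

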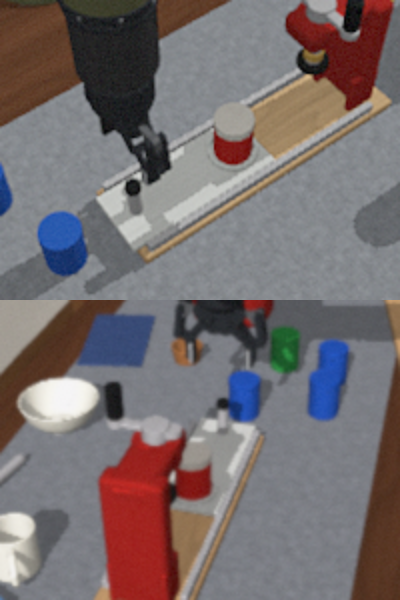

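The jar stands upright in the seat: its lid is at crop (233,118), world (0.552,0.003), top 0.105. Next I grip the post at (0.5485,-0.1625).

Request:
servo_tool:
  force: 30
  steps:
    - [-0.005,0.01,0.1,0,0,0,1]
    - [0,0,0.15,0,0,0,1]
    - [0,0,0.15,0,0,0,1]
    - [0,0,0.09,0,0,0,1]
    - [0,0,0,0,0,0,1]

```text
time_s: 8.65
ee_pos: [0.5461, -0.1592, 0.0462]
tool_rot: [[0.001, -1.0, -0.008], [-1.0, -0.001, 0.001], [-0.001, 0.008, -1.0]]
force: [0.2, 0.2, -1.4]
width: 0.0857
grasp_force: 0.0
```

Request:
servo_tool:
  steps:
    - [0,0,0,0,0,0,0]
    - [0,0,0,0,0,0,0]
    - [0,0,0,0,0,0,0]
    - [0,0,0,0,0,0,0]
    - [0,0,0,0,0,0,0]

```text
time_s: 9.07
ee_pos: [0.5495, -0.1609, 0.0526]
tool_rot: [[0.0, -1.0, 0.002], [-1.0, -0.0, -0.0], [0.0, -0.002, -1.0]]
force: [-0.1, -0.6, -0.4]
width: 0.0257
grasp_force: 0.0
```

Request:
servo_tool:
  steps:
    - [0,0,0,0,0,0,0]
    - [0,0,0,0,0,0,0]
    - [-0.01,0,0,0,0,0,0]
    - [-0.02,0,0,0,0,0,0]
    - [-0.02,0,0,0,0,0,0]

```text
time_s: 9.48
ee_pos: [0.5489, -0.1517, 0.0525]
tool_rot: [[-0.001, -1.0, 0.001], [-1.0, 0.001, -0.002], [0.002, -0.001, -1.0]]
force: [-2.7, -3.6, 5.7]
width: 0.0208
grasp_force: 29.2
```

Request:
servo_tool:
  steps:
    - [-0.04,-0.001,0,0,0,0,0]
    - [-0.07,-0.002,0,0,0,0,0]
    - [-0.08,-0.002,0,0,0,0,0]
    - [-0.08,-0.002,0,0,0,0,0]
    - [-0.08,-0.001,0,0,0,0,0]

```text
time_s: 9.9
ee_pos: [0.5504, -0.0813, 0.0525]
tool_rot: [[-0.001, -1.0, 0.001], [-1.0, 0.001, -0.002], [0.002, -0.001, -1.0]]
force: [-2.9, -4.0, 5.4]
width: 0.0206
grasp_force: 29.2
```

Request:
servo_tool:
  steps:
    - [-0.07,-0.001,0,0,0,0,0]
    - [-0.06,-0.001,0,0,0,0,0]
    - [-0.04,-0.001,0,0,0,0,0]
    - [-0.03,-0.001,0,0,0,0,0]
    - [-0.02,0,0,0,0,0,0]

```text
time_s: 10.32
ee_pos: [0.5514, -0.0368, 0.0525]
tool_rot: [[0.0, -1.0, 0.001], [-1.0, -0.0, -0.001], [0.001, -0.001, -1.0]]
force: [-2.4, -1.6, 6.0]
width: 0.0205
grasp_force: 29.2
```

Request:
servo_tool:
  steps:
    - [-0.015,0,0,0,0,0,0]
    - [-0.015,0,0,0,0,0,0]
    - [-0.015,0,0,0,0,0,0]
    - [-0.015,0,0,0,0,0,0]
    - [-0.015,0,0,0,0,0,0]

```text
time_s: 10.73
ee_pos: [0.5517, -0.0227, 0.0525]
tool_rot: [[-0.0, -1.0, 0.001], [-1.0, 0.0, -0.002], [0.002, -0.001, -1.0]]
force: [0.1, -16.7, 2.2]
width: 0.0207
grasp_force: 29.2
```

Request:
servo_tool:
  steps:
    - [-0.01,0,0,0,0,0,0]
    - [0,0,0,0,0,0,0]
    - [0,0,0,0,0,0,0]

```text
time_s: 10.98
ee_pos: [0.5516, -0.0228, 0.0525]
tool_rot: [[-0.001, -1.0, 0.001], [-1.0, 0.001, -0.005], [0.005, -0.001, -1.0]]
force: [0.5, -12.5, 3.0]
width: 0.0206
grasp_force: 29.3
```

The tray hit its hard stop: force jumped from 4 to 17 N after 138 mm of travel, as expected. Releasing, rising and moving above the knob.

Request:
servo_tool:
  steps:
    - [0,0,0,0,0,0,1]
    - [0,0,0,0,0,0,1]
    - [0,0,0,0,0,0,1]
    - [0,0,-0.1,0,0,0,1]
    - [0,0,-0.19,0,0,0,1]

```text
time_s: 11.4
ee_pos: [0.5482, -0.0196, 0.1044]
tool_rot: [[0.0, -1.0, -0.01], [-1.0, -0.0, -0.0], [0.0, 0.01, -1.0]]
force: [1.1, 0.7, 0.8]
width: 0.0796
grasp_force: 0.0
```

Request:
servo_tool:
  steps:
    - [0,0,-0.19,0,0,0,1]
    - [0,0,-0.19,0,0,0,1]
    - [0,0,-0.19,0,0,0,1]
    - [0,0,-0.19,0,0,0,1]
    - [0,0,-0.19,0,0,0,1]

```text
time_s: 11.82
ee_pos: [0.5509, -0.0195, 0.3011]
tool_rot: [[0.001, -1.0, 0.0], [-1.0, -0.001, 0.001], [-0.001, -0.0, -1.0]]
force: [0.2, -0.5, 1.1]
width: 0.0854
grasp_force: 0.0
```

Request:
servo_tool:
  steps:
    - [0,0,-0.19,0,0,0,1]
    - [0,0,-0.1,0,0,0,1]
    - [0,0,0,0,0,0,1]
    - [0,0,0,0,0,0,1]

```text
time_s: 12.15
ee_pos: [0.5516, -0.0193, 0.3585]
tool_rot: [[0.001, -1.0, 0.003], [-1.0, -0.001, 0.001], [-0.001, -0.003, -1.0]]
force: [1.2, -0.4, -0.9]
width: 0.0858
grasp_force: 0.0
```

Run:
```python
from h import *
np.set_printoptions(precision=4,suppress=True)
for cam in("scene","side"):
    im,W=cloud(cam)
    def f(n,x,y,r,z0,z1):
        m=(np.hypot(W[...,0]-x,W[...,1]-y)<r)&(W[...,2]>z0)&(W[...,2]<z1); q=W[m]
        if len(q)>8: print(cam,n,len(q),(q.max(0)+q.min(0))/2, q.max(0)-q.min(0))
    f("knob",.61,.137,.02,.288,.3); f("cap",.5515,-.0245,.02,.088,.1); f("lid",.554,.14,.035,.1,.11)
    for t in("tray","crank_grip","crank_axis","tray_post","press"):
        for r in bot.spot_point(cam,t)[:1]: print(cam,t,round(r["score"],2),w(cam,r["centre"]))
    cv2.imwrite(f"pics/home_{cam}.png",im[:,:,::-1])
```

```text
scene knob 54 [0.6098 0.1363 0.2925] [0.0203 0.0213 0.0088]
scene cap 49 [ 0.5511 -0.0249  0.0933] [0.0202 0.0197 0.0104]
scene lid 156 [0.5561 0.1409 0.1051] [0.0536 0.0565 0.0096]
scene tray 0.69 [0.5527 0.1353 0.0286]
scene crank_grip 0.88 [0.607  0.1375 0.2705]
scene crank_axis 0.94 [0.5535 0.1399 0.2714]
scene tray_post 0.92 [ 0.551  -0.0265  0.0713]
scene press 0.56 [ 0.555   0.1428 -0.0037]
side knob 39 [0.6091 0.1376 0.2911] [0.0199 0.022  0.0055]
side cap 30 [ 0.5517 -0.0242  0.0923] [0.02   0.0256 0.0071]
side lid 49 [0.5366 0.1361 0.1036] [0.0182 0.0455 0.0059]
side tray 0.88 [0.5551 0.1376 0.032 ]
side crank_grip 0.69 [0.6111 0.1352 0.2693]
side crank_axis 0.6 [0.5525 0.1398 0.2662]
side tray_post 0.96 [ 0.553  -0.0207  0.0703]
side press 0.65 [ 0.5531  0.1379 -0.0015]
```

View pics/home_scene.png

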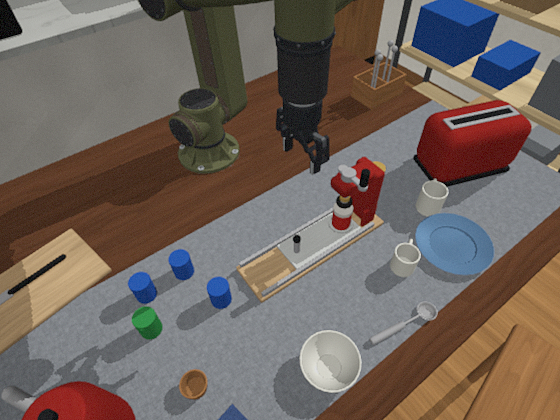

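The tray is home with the jar under the screw at (342,215); the knob is at (364,175). Axis about (0.5545,0.1395), knob (0.6096,0.137), radius 55 mm as it should be. Going over the knob.

Request:
servo_tool:
  force: 60
  steps:
    - [-0.156,-0.058,0,0,0,0,1]
    - [-0.156,-0.058,0,0,0,0,1]
    - [-0.156,-0.058,0,0,0,0,1]
    - [-0.156,-0.058,0,0,0,0,1]
    - [-0.156,-0.058,0,0,0,0,1]

```text
time_s: 13.17
ee_pos: [0.6095, 0.1375, 0.3574]
tool_rot: [[-0.0, -1.0, 0.0], [-1.0, 0.0, 0.0], [-0.0, -0.0, -1.0]]
force: [-0.0, -0.5, 0.8]
width: 0.0854
grasp_force: 0.0
```

Request:
servo_tool:
  steps:
    - [0,0,0,0,0,0,1]
    - [0,0,0,0,0,0,1]
    - [0,0,0,0,0,0,1]

```text
time_s: 13.42
ee_pos: [0.6092, 0.1359, 0.3572]
tool_rot: [[0.0, -1.0, -0.0], [-1.0, -0.0, -0.001], [0.001, 0.0, -1.0]]
force: [0.0, -0.2, 0.1]
width: 0.0854
grasp_force: 0.0
```

Request:
servo_tool:
  steps:
    - [-0.005,0,0.12,0,0,0,1]
    - [0,0,0.13,0,0,0,1]
    - [0,0,0.13,0,0,0,1]
    - [0,0,0.12,0,0,0,1]
    - [0,0,0,0,0,0,1]

```text
time_s: 13.83
ee_pos: [0.6073, 0.1357, 0.252]
tool_rot: [[-0.001, -1.0, -0.007], [-1.0, 0.001, -0.002], [0.002, 0.007, -1.0]]
force: [-0.4, -0.0, -1.8]
width: 0.0856
grasp_force: 0.0
```

Request:
servo_tool:
  steps:
    - [0,0,0,0,0,0,0]
    - [0,0,0,0,0,0,0]
    - [0,0,0,0,0,0,0]
    - [0,0,0,0,0,0,0]
    - [0,0,0,0,0,0,0]

```text
time_s: 14.25
ee_pos: [0.6095, 0.1371, 0.2587]
tool_rot: [[-0.0, -1.0, 0.002], [-1.0, 0.0, 0.001], [-0.001, -0.002, -1.0]]
force: [0.0, 0.3, 0.0]
width: 0.0255
grasp_force: 0.0
```

Request:
servo_tool:
  steps:
    - [0,0,0,0,0,0,0]
    - [0,0,0,0,0,0,0]
    - [0,0,0,0,0,0,0]

```text
time_s: 14.5
ee_pos: [0.61, 0.1371, 0.2588]
tool_rot: [[-0.0, -1.0, 0.003], [-1.0, 0.0, 0.001], [-0.001, -0.003, -1.0]]
force: [3.6, -0.4, 5.8]
width: 0.0206
grasp_force: 58.9
```

Run:
```python
import numpy as np
k=2*.055*np.sin(np.radians(3))/.2
for c in range(12):
    print(c,[[round(float(k*np.cos(t)),4),round(float(-k*np.sin(t)),4)] for t in np.radians(-2.6-3-6*np.arange(5*c,5*c+5))])
```

```text
0 [[0.0286, 0.0028], [0.0282, 0.0058], [0.0274, 0.0087], [0.0264, 0.0115], [0.025, 0.0142]]
1 [[0.0234, 0.0168], [0.0215, 0.0191], [0.0194, 0.0213], [0.0171, 0.0232], [0.0146, 0.0248]]
2 [[0.0119, 0.0262], [0.0091, 0.0273], [0.0062, 0.0281], [0.0032, 0.0286], [0.0002, 0.0288]]
3 [[-0.0028, 0.0286], [-0.0058, 0.0282], [-0.0087, 0.0274], [-0.0115, 0.0264], [-0.0142, 0.025]]
4 [[-0.0168, 0.0234], [-0.0191, 0.0215], [-0.0213, 0.0194], [-0.0232, 0.0171], [-0.0248, 0.0146]]
5 [[-0.0262, 0.0119], [-0.0273, 0.0091], [-0.0281, 0.0062], [-0.0286, 0.0032], [-0.0288, 0.0002]]
6 [[-0.0286, -0.0028], [-0.0282, -0.0058], [-0.0274, -0.0087], [-0.0264, -0.0115], [-0.025, -0.0142]]
7 [[-0.0234, -0.0168], [-0.0215, -0.0191], [-0.0194, -0.0213], [-0.0171, -0.0232], [-0.0146, -0.0248]]
8 [[-0.0119, -0.0262], [-0.0091, -0.0273], [-0.0062, -0.0281], [-0.0032, -0.0286], [-0.0002, -0.0288]]
9 [[0.0028, -0.0286], [0.0058, -0.0282], [0.0087, -0.0274], [0.0115, -0.0264], [0.0142, -0.025]]
10 [[0.0168, -0.0234], [0.0191, -0.0215], [0.0213, -0.0194], [0.0232, -0.0171], [0.0248, -0.0146]]
11 [[0.0262, -0.0119], [0.0273, -0.0091], [0.0281, -0.0062], [0.0286, -0.0032], [0.0288, -0.0002]]
```

Request:
servo_tool:
  steps:
    - [0.0286,0.0028,0,0,0,0,0]
    - [0.0282,0.0058,0,0,0,0,0]
    - [0.0274,0.0087,0,0,0,0,0]
    - [0.0264,0.0115,0,0,0,0,0]
    - [0.025,0.0142,0,0,0,0,0]

```text
time_s: 14.92
ee_pos: [0.6022, 0.1115, 0.2588]
tool_rot: [[0.001, -1.0, 0.006], [-1.0, -0.001, 0.004], [-0.004, -0.006, -1.0]]
force: [7.2, 5.8, 6.1]
width: 0.0207
grasp_force: 59.4
```

Request:
servo_tool:
  steps:
    - [0.0234,0.0168,0,0,0,0,0]
    - [0.0215,0.0191,0,0,0,0,0]
    - [0.0194,0.0213,0,0,0,0,0]
    - [0.0171,0.0232,0,0,0,0,0]
    - [0.0146,0.0248,0,0,0,0,0]

```text
time_s: 15.33
ee_pos: [0.5811, 0.0914, 0.2587]
tool_rot: [[0.0, -1.0, 0.006], [-1.0, -0.0, 0.002], [-0.002, -0.006, -1.0]]
force: [7.4, 4.6, 4.9]
width: 0.0207
grasp_force: 59.4
```

Request:
servo_tool:
  steps:
    - [0.0119,0.0262,0,0,0,0,0]
    - [0.0091,0.0273,0,0,0,0,0]
    - [0.0062,0.0281,0,0,0,0,0]
    - [0.0032,0.0286,0,0,0,0,0]
    - [0.0002,0.0288,0,0,0,0,0]

```text
time_s: 15.75
ee_pos: [0.5532, 0.0849, 0.2587]
tool_rot: [[-0.0, -1.0, 0.005], [-1.0, 0.0, 0.001], [-0.001, -0.005, -1.0]]
force: [7.9, 1.0, 4.0]
width: 0.0205
grasp_force: 59.5
```

Request:
servo_tool:
  steps:
    - [-0.0028,0.0286,0,0,0,0,0]
    - [-0.0058,0.0282,0,0,0,0,0]
    - [-0.0087,0.0274,0,0,0,0,0]
    - [-0.0115,0.0264,0,0,0,0,0]
    - [-0.0142,0.025,0,0,0,0,0]

```text
time_s: 16.17
ee_pos: [0.526, 0.0932, 0.2587]
tool_rot: [[-0.001, -1.0, 0.005], [-1.0, 0.001, 0.001], [-0.001, -0.005, -1.0]]
force: [9.2, -1.1, 3.0]
width: 0.0202
grasp_force: 59.4
```

Request:
servo_tool:
  steps:
    - [-0.0168,0.0234,0,0,0,0,0]
    - [-0.0191,0.0215,0,0,0,0,0]
    - [-0.0213,0.0194,0,0,0,0,0]
    - [-0.0232,0.0171,0,0,0,0,0]
    - [-0.0248,0.0146,0,0,0,0,0]

```text
time_s: 16.58
ee_pos: [0.5068, 0.1134, 0.2587]
tool_rot: [[-0.001, -1.0, 0.005], [-1.0, 0.001, -0.001], [0.001, -0.005, -1.0]]
force: [10.3, -3.8, 2.8]
width: 0.0206
grasp_force: 59.2
```

Request:
servo_tool:
  steps:
    - [-0.0262,0.0079,0,0,0,0,0]
    - [-0.0273,0.0061,0,0,0,0,0]
    - [-0.0281,0.0062,0,0,0,0,0]
    - [-0.0286,0.0032,0,0,0,0,0]
    - [-0.0288,0.0002,0,0,0,0,0]

```text
time_s: 17.0
ee_pos: [0.5002, 0.1395, 0.2587]
tool_rot: [[-0.002, -1.0, -0.0], [-1.0, 0.002, -0.005], [0.005, 0.0, -1.0]]
force: [-2.4, -8.8, 6.5]
width: 0.0205
grasp_force: 59.5
```

Request:
servo_tool:
  steps:
    - [-0.0286,-0.0028,0,0,0,0,0]
    - [-0.0282,-0.0058,0,0,0,0,0]
    - [-0.0274,-0.0087,0,0,0,0,0]
    - [-0.0264,-0.0115,0,0,0,0,0]
    - [-0.025,-0.0142,0,0,0,0,0]

```text
time_s: 17.42
ee_pos: [0.5076, 0.1675, 0.2586]
tool_rot: [[-0.0, -1.0, -0.003], [-1.0, 0.0, -0.003], [0.003, 0.003, -1.0]]
force: [-8.7, -3.8, 9.1]
width: 0.0205
grasp_force: 59.8
```

Request:
servo_tool:
  steps:
    - [-0.026,-0.0125,0,0,0,0,0]
    - [-0.0215,-0.0191,0,0,0,0,0]
    - [-0.0194,-0.0213,0,0,0,0,0]
    - [-0.0171,-0.0232,0,0,0,0,0]
    - [-0.0146,-0.0248,0,0,0,0,0]

```text
time_s: 17.83
ee_pos: [0.5282, 0.1879, 0.2587]
tool_rot: [[0.0, -1.0, -0.002], [-1.0, -0.0, -0.002], [0.002, 0.002, -1.0]]
force: [-8.4, -2.8, 9.3]
width: 0.0208
grasp_force: 59.7
```

Request:
servo_tool:
  steps:
    - [-0.0119,-0.0262,0,0,0,0,0]
    - [-0.0091,-0.0273,0,0,0,0,0]
    - [-0.0062,-0.0281,0,0,0,0,0]
    - [-0.0032,-0.0286,0,0,0,0,0]
    - [-0.0002,-0.0288,0,0,0,0,0]

```text
time_s: 18.25
ee_pos: [0.5561, 0.1949, 0.2587]
tool_rot: [[0.001, -1.0, -0.002], [-1.0, -0.001, -0.0], [0.0, 0.002, -1.0]]
force: [-9.0, 1.1, 8.8]
width: 0.0206
grasp_force: 59.7
```

Request:
servo_tool:
  steps:
    - [0.0028,-0.0286,0,0,0,0,0]
    - [0.0058,-0.0282,0,0,0,0,0]
    - [0.0087,-0.0274,0,0,0,0,0]
    - [0.0115,-0.0264,0,0,0,0,0]
    - [0.0142,-0.025,0,0,0,0,0]

```text
time_s: 18.67
ee_pos: [0.5833, 0.1872, 0.2587]
tool_rot: [[0.002, -1.0, -0.001], [-1.0, -0.002, 0.001], [-0.001, 0.001, -1.0]]
force: [-7.0, 4.4, 8.9]
width: 0.0203
grasp_force: 59.8
```

Request:
servo_tool:
  steps:
    - [0.0168,-0.0234,0,0,0,0,0]
    - [0.0191,-0.0215,0,0,0,0,0]
    - [0.0213,-0.0194,0,0,0,0,0]
    - [0.0232,-0.0171,0,0,0,0,0]
    - [0.0248,-0.0146,0,0,0,0,0]

```text
time_s: 19.08
ee_pos: [0.6024, 0.1681, 0.2587]
tool_rot: [[0.003, -1.0, -0.001], [-1.0, -0.003, 0.005], [-0.005, 0.001, -1.0]]
force: [-8.5, 10.5, 10.0]
width: 0.0204
grasp_force: 60.0
```

Contact: tangential force rose from 8.3 to 13.4 N between crank angles -301° and -329°, so contact lies at about -315°. A quarter turn more is -405°, which is 75° further on.

Request:
servo_tool:
  steps:
    - [0.0262,-0.0119,0,0,0,0,0]
    - [0.0273,-0.0091,0,0,0,0,0]
    - [0.0281,-0.0062,0,0,0,0,0]
    - [0.0286,-0.0032,0,0,0,0,0]
    - [0.0288,-0.0002,0,0,0,0,0]

```text
time_s: 19.5
ee_pos: [0.6101, 0.1415, 0.2587]
tool_rot: [[0.004, -1.0, 0.004], [-1.0, -0.004, 0.007], [-0.007, -0.004, -1.0]]
force: [1.3, 14.4, 7.3]
width: 0.02
grasp_force: 59.9
```

Request:
servo_tool:
  steps:
    - [0.0286,0.0028,0,0,0,0,0]
    - [0.0282,0.0058,0,0,0,0,0]
    - [0.0274,0.0087,0,0,0,0,0]
    - [0.0264,0.0115,0,0,0,0,0]
    - [0.025,0.0142,0,0,0,0,0]

```text
time_s: 19.92
ee_pos: [0.6035, 0.1139, 0.2588]
tool_rot: [[0.003, -1.0, 0.008], [-1.0, -0.003, 0.007], [-0.007, -0.008, -1.0]]
force: [11.2, 11.0, 4.8]
width: 0.0208
grasp_force: 59.9
```

Request:
servo_tool:
  steps:
    - [0.0234,0.0168,0,0,0,0,0]
    - [0.0215,0.0191,0,0,0,0,0]
    - [0.0194,0.0213,0,0,0,0,0]

```text
time_s: 20.17
ee_pos: [0.5926, 0.0998, 0.2588]
tool_rot: [[0.001, -1.0, 0.009], [-1.0, -0.001, 0.005], [-0.005, -0.009, -1.0]]
force: [14.3, 6.4, 2.9]
width: 0.0207
grasp_force: 60.0
```

Request:
servo_tool:
  steps:
    - [-0.0068,-0.0073,0,0,0,0,0]
    - [0,0,0,0,0,0,0]
    - [0,0,0,0,0,0,0]

```text
time_s: 20.42
ee_pos: [0.5922, 0.0994, 0.2587]
tool_rot: [[0.0, -1.0, 0.004], [-1.0, -0.0, 0.001], [-0.001, -0.004, -1.0]]
force: [5.5, 1.4, 4.5]
width: 0.0206
grasp_force: 60.3
```

Request:
servo_tool:
  steps:
    - [0,0,0,0,0,0,1]
    - [0,0,0,0,0,0,1]
    - [0,0,0,0,0,0,1]
    - [0,0,0,0,0,0,1]
    - [0,0,0,0,0,0,1]

```text
time_s: 20.83
ee_pos: [0.5909, 0.0989, 0.2567]
tool_rot: [[-0.0, -1.0, -0.001], [-1.0, 0.0, -0.0], [0.0, 0.001, -1.0]]
force: [-0.1, -0.1, 0.5]
width: 0.0794
grasp_force: 0.0
```

Request:
servo_tool:
  steps:
    - [0,0,-0.05,0,0,0,1]
    - [0,0,-0.12,0,0,0,1]
    - [0,0,-0.15,0,0,0,1]
    - [0,0,-0.15,0,0,0,1]
    - [0,0,-0.1,0,0,0,1]

```text
time_s: 21.25
ee_pos: [0.5911, 0.0984, 0.3755]
tool_rot: [[-0.0, -1.0, 0.004], [-1.0, 0.0, 0.0], [-0.0, -0.004, -1.0]]
force: [0.7, -0.3, 1.1]
width: 0.0854
grasp_force: 0.0
```

Request:
servo_tool:
  steps:
    - [0.1,0,0,0,0,0,1]
    - [0.19,0,0,0,0,0,1]
    - [0.19,0,0,0,0,0,1]
    - [0.1,0,0,0,0,0,1]
    - [0,0,0,0,0,0,1]

```text
time_s: 21.67
ee_pos: [0.5908, -0.0208, 0.3727]
tool_rot: [[-0.004, -1.0, 0.001], [-1.0, 0.004, -0.001], [0.001, -0.001, -1.0]]
force: [0.2, 0.2, -0.5]
width: 0.0854
grasp_force: 0.0
```

Run:
```python
from h import *
np.set_printoptions(precision=4,suppress=True)
o=[]
for cam in("scene","side"):
    im,W=cloud(cam)
    for n,x,y,r,z0,z1 in(("knob",.593,.1,.03,.285,.3),("cap",.5515,-.0245,.02,.088,.1),("lid",.555,.14,.035,.1,.11),("honey",.479,.361,.04,.068,.08)):
        q=W[(np.hypot(W[...,0]-x,W[...,1]-y)<r)&(W[...,2]>z0)&(W[...,2]<z1)]
        if len(q)>8: print(cam,n,len(q),(q.max(0)+q.min(0))/2)
    x,y=map(int,px(cam,[.555,.1,.14])); o.append(cv2.resize(im[y-75:y+75,x-100:x+100],(400,300)))
cv2.imwrite("pics/end.png",np.vstack(o)[:,:,::-1])
```

```text
scene knob 62 [0.5933 0.0987 0.2913]
scene cap 45 [ 0.5518 -0.0242  0.0937]
scene lid 85 [0.5553 0.1416 0.1049]
scene honey 61 [0.4771 0.3782 0.076 ]
side knob 43 [0.5906 0.1006 0.2895]
side cap 32 [ 0.5511 -0.0254  0.0927]
side lid 34 [0.5319 0.1398 0.1053]
side honey 416 [0.478  0.36   0.0732]
```

View pics/end.png

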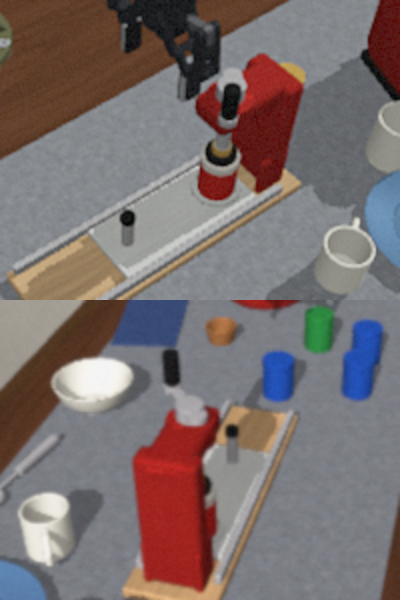

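The pad sits on the jam lid at (220,155), the tray is home, the knob is at (231,100) where I left it, the honey jar hasn't moved, and the gripper is clear.

```bash
python3 -c "from bench import bot; print(bot.finish_job())"
```

```text
the job is handed in; nothing more can be done
None
```

The job is handed in after about 22 s: the jam jar stands in the tray, the tray is against its stop, and the jar is clamped about 0.25 turn past contact (felt to within ±0.04), with the crank left there and the honey jar not moved.

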